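# Turn the lens over against the edge of the bench pad

## Task

The brown sun lens on the bare bench lies with its blue film side down. With the fingertips only, slide it up against the near edge of the black bench pad, then tip it up against that edge and over, so that it falls onto the pad blue film up, and slide it on until it lies flat and wholly on the pad, like the finished lens already there. Do not lift the lens clear of the bench and pad or carry it at any time, and leave the finished lens and everything else where they are.

Things in the scene. Friction and masses are not known exactly. Their poses are not given: they have to be found in the camera images.
- lens: The lens to turn over: round brown sun lens, 70 mm across, 8 mm thick at its square rim, about 30 g. One face flat with bright blue film, the other bare and hollow. Origin at its centre; z points out of the bare face (up at the start). Its rim is grippy: with 4 to 12 N of level push against the pad's edge, its near side goes up with rising fingertips while its far side pivots at the edge.
- pad: Black rubber bench pad, stuck to the bench: 220 mm deep, 340 mm wide, 6 mm thick, with square upright edges. Origin in the middle of its near (robot-side) edge, on the bench surface. x points from that edge across the pad (it covers x 0 to 220 mm, y -170 to +170 mm), y along the edge, z up; the pad's top is at z = 6 mm. The pad may stand turned to the left or right.
- done_lens: The finished lens, to be left alone: same brown lens, loose on the pad, already blue film up. Origin at its centre, z axis out of its bare face (straight down).
- driver: Small screwdriver with a blue and white handle, loose on the pad, 115 mm long, 14 mm thick, lying along its x axis. Leave alone.
- pliers: Steel optician's pliers, loose on the bench to the right of the lens, 135 mm long, 45 mm wide, 12 mm high, lying along their x axis, jaws to +x; origin under the pivot. Leave alone.
- rule: Aluminium rule, loose on the bench to the left of the lens, 150 x 25 x 3 mm, along its x axis. Origin under its centre. Leave alone.
- spectacles: Black spectacles standing on the bench far to the left, front 132 mm wide and 45 mm high, temples 135 mm long to its -x. Origin under the middle of the front. Leave alone.
- spray: Blue lens-cleaner bottle, 40 mm across, 130 mm high, standing on the bench far to the right. Leave alone.
- dish: White dish of small screws, 72 mm across, 18 mm high, on the bench far to the left. Leave alone.
Mind the look-alikes: they are no part of the job. Leave any turquoise look-alike of the lens alone.

How it is judged:
By the outcome, as a careful person would: the job done as asked, in the order asked, and still so for the second after the job is handed in, with the robot touching nothing.
It also fails if it takes over 48 s, if anything falls off the work surface, if the arm or the gripper's body presses on something with over 40 N, if the wrist force passes 120 N, or if a joint passes its speed limit or range.

## Robot

A 7-joint arm with a two-finger parallel gripper is mounted at the origin on the work surface. World frame = base frame: x ahead of the robot, y to its left, z up, the work surface at z = 0. Lengths are in mm, angles in rad, forces in N, time in s.
With the tool pointing down it reaches from about 425 to 875 mm from the base axis. Payload 8.4 kg.
Tool frame: the origin (TCP) lies midway between the tips of the shut fingers; the grasp point (between the pads) lies 19 mm behind it (ctrl.grasp_offset is the distance from the TCP to the grasp point, in mm); z points along the fingers, y is the direction in which the jaws open and shut (so a half turn about z gives the same grasp; the last joint's range is limited). The gripper opens to 87 mm and grips with 3 to 60 N. Pads are 19 mm wide; open, the fingers measure 117 mm over their backs; the gripper's body (75 mm by 190 mm) begins 51 mm behind the grasp point.
Start: joints at [1.038, 0.333, 0.04, 1.465, -0.013, 1.343, -0.059], TCP at [273.184, -589.775, 222.546] pointing down, gripper open.
Joint ranges: [-2.58, 2.58], [-0.38, 2.09], [-1.3, 1.39], [0.25, 2.4], [-1.5, 4.64], [0.08, 2.09], [-2.65, 2.65]. Speed limits (rad/s): [2.22, 2.22, 2.79, 2.79, 3.14, 3.14, 3.14].

## Interface

Orientations are given as a rotation vector (axis times angle).
In Python, from cell import ctrl gives the robot as it stands.
- The arm moves only by the tool drive_tool, never from a script. Its argument "commands" is a list of rows, each an object of numbers: "wx", "wy", "wz": the turn, a rotation vector about the tool's x, y, z in degrees; "dx", "dy", "dz": the shift along the tool's x, y, z in m; "fingers": the closure, from 0 (fully open) to 1 (shut). In form: [{"wx": .., "wy": .., "wz": .., "dx": .., "dy": .., "dz": .., "fingers": ..}, ...]. A call has 1 to 20 rows; each row shifts and turns the pose as measured when the row begins, along the tool's axes as they then stand; what a row does not reach is not made up. A row lasts 1/12 s, in which the tool goes at most 41.7 mm and 7.16 degrees, less where a joint would pass 70% of its speed; a pose out of reach is approached as far as the arm can. A call with a gripper value outside its range is refused whole. The fingers move at their own pace and stop on an object; the grip force is fixed at half the most. Time passes only in rows, so rows that do not move let the fingers close. It gives the time, the measured TCP pose, the force and the opening at its end, in the units of the state.
- ctrl.get_state(): the state, without advancing time (a new reading comes with each control period).
- ctrl.get_image(name): name is "scene" or "side" or "wrist"; returns a dict with "img" (420x560x3 uint8, red, green, blue), "z_map" (420x560 float32, mm along the optical axis (not along the pixel's ray), 0 where there is no reading), "fx", "fy", "cx", "cy" (pixels), "world_to_cam" (4x4, takes a point from world to camera coordinates). Camera axes: x right, y down, z forward; pixel columns grow to the right and rows downward; lengths in mm; the calibration is good to about 2 mm. A picture is of the moment at which its call begins.
- ctrl.finish_job(): hands the job in, once; it reports no verdict.
The state is a dict: "t": time; "qpos": joint angles; "qvel": joint speeds; "joint_torque": joint torques, N m; "tcp_pos": TCP position; "tcp_rot": TCP orientation; "wrist_force": force on the tool from outside, world axes, zero at the start; "moment": the same for the moment, N m; "opening": finger opening in mm.
Only numpy, scipy, OpenCV 4.12 (cv2) and the standard library are available. Lean on these libraries where they do the work, as an engineer would, in place of code of your own. Each camera call takes 0.05 s, during which the arm holds its last target. There are 200 camera calls.

## Working session

There is one attempt and no reset: what is moved stays moved. The work goes in short steps, Python scripts to look and compute and a tool call to move; the robot and the scene stay as the last step left them, time stands still between calls to the robot, and variables do not carry over. Pictures are saved under pics/ and viewed, about 8 in all and at most 12, crops included, and the job is handed in when it is done.

Besides the shell and the picture viewer there is one more tool, called after "Emit:" by a JSON object that holds its "method" and its "body". drive_tool: Moves the arm, as the interface text tells. Its arguments: {"type":"object","properties":{"commands":{"type":"array"}},"required":["commands"]}

```bash
mkdir -p pics; ls; cat > h.py <<'E'
import numpy as np,cv2
from cell import ctrl
def cap(n,f=None):
    d=ctrl.get_image(n)
    np.savez('/tmp/%s.npz'%n,**d)
    if f: cv2.imwrite('pics/'+f,d['img'][:,:,::-1])
    return d
def ld(n): return dict(np.load('/tmp/%s.npz'%n))
def w(d,u,v,z=None):
    # z: world height -> ray-plane; else depth
    T=np.linalg.inv(d['world_to_cam']);r=np.array([(u-d['cx'])/d['fx'],(v-d['cy'])/d['fy'],1.])
    if z is None: s=d['z_map'][int(v),int(u)]
    else: s=(z-T[2,3])/(T[:3,:3]@r)[2]
    return T[:3,:3]@(r*s)+T[:3,3]
def px(d,p):
    c=d['world_to_cam']@np.r_[p,1]; return np.array([d['fx']*c[0]/c[2]+d['cx'],d['fy']*c[1]/c[2]+d['cy']])
E
python3 - <<'E'
from h import *
a=cap('scene','scene0.png');b=cap('side','side0.png');
s=ctrl.get_state();print(s)
for d in(a,b):print(np.linalg.inv(d['world_to_cam']).round(3),d['fx'])
E
```

```text
pics
{'t': 0.1, 'qpos': array([ 1.0378031 ,  0.33380792,  0.03990142,  1.46615526, -0.01339133,
        1.34326262, -0.0585194 ]), 'qvel': array([-1.10149370e-03, -2.51197557e-03, -1.92221862e-04, -3.70812386e-03,
        3.94837602e-05,  2.05754896e-04,  1.70204342e-03]), 'joint_torque': array([ 4.14822396e-03, -6.57809687e+01,  1.34025201e+00, -4.04711580e+01,
       -5.95324533e-02,  4.09258471e-02,  9.71191776e-05]), 'tcp_pos': array([ 272.99785052, -589.4543565 ,  221.78297395]), 'tcp_rot': array([-3.06672811e+00, -6.75698439e-01,  6.26346636e-04]), 'wrist_force': array([-0.72834543, -0.01091446, -0.39481537]), 'moment': array([ 0.05291226, -0.01606481,  0.02652193]), 'opening': 86.8554984229116}
[[ 8.580000e-01  3.910000e-01 -3.320000e-01  9.828740e+02]
 [ 5.130000e-01 -6.590000e-01  5.500000e-01 -6.764900e+02]
 [-4.000000e-03 -6.420000e-01 -7.670000e-01  1.020324e+03]
 [ 0.000000e+00  0.000000e+00  0.000000e+00  1.000000e+00]] 409.0830898567243
[[-9.79000e-01 -1.63000e-01  1.26000e-01  4.21567e+02]
 [-2.05000e-01  7.50000e-01 -6.28000e-01  7.46506e+02]
 [ 8.00000e-03 -6.41000e-01 -7.68000e-01  9.51517e+02]
 [ 0.00000e+00  0.00000e+00  0.00000e+00  1.00000e+00]] 486.5699772737272
```

View pics/scene0.png

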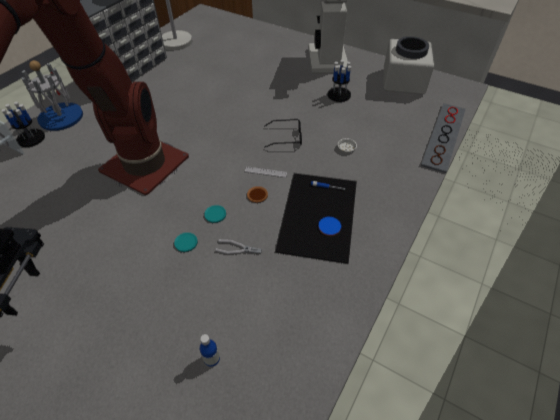

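View pics/side0.png

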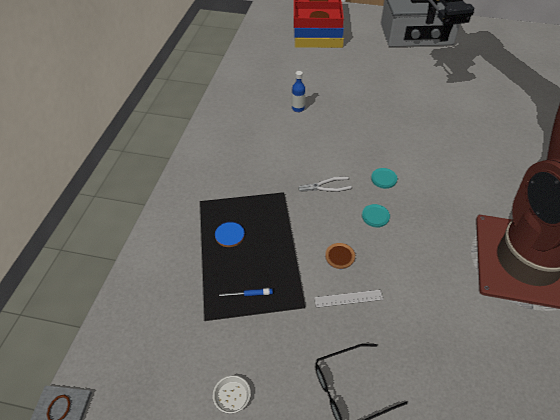

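The brown lens is at scene (258,194) and side (340,256). The two turquoise discs at scene (215,214) and (185,242) are look-alikes, so I'll leave them alone. The pad corners are near side (200,201), (284,193), (303,306) and (205,319). The finished lens is at side (230,234), with the driver at (245,293). Next I'll measure and make one enlarged crop to confirm.

```bash
python3 - <<'E'
from h import *
for n,box in(('scene',(235,165,375,270)),('side',(190,180,400,330))):
    d=ld(n);im=d['img'].astype(int);x0,y0,x1,y1=box
    R,G,B=im[...,0],im[...,1],im[...,2]
    M=np.zeros(R.shape,bool);M[y0:y1,x0:x1]=1
    T=np.linalg.inv(d['world_to_cam'])
    br=(M&(R>B+35)).astype(np.uint8)
    c,_=cv2.findContours(br,0,2);c=max(c,key=cv2.contourArea)
    P=np.array([w(d,u,v,8)[:2] for u,v in c[:,0]]);(cx,cy),r=cv2.minEnclosingCircle(P.astype(np.float32));print(n,'lens',cx,cy,r, w(d,*c[:,0].mean(0)))
    bl=(M&(B>R+60)).astype(np.uint8)
    cs,_=cv2.findContours(bl,0,2)
    for c in cs:
        if cv2.contourArea(c)>20:
            P=np.array([w(d,u,v,14)[:2] for u,v in c[:,0]]);print('blue',cv2.minEnclosingCircle(P.astype(np.float32)))
    k=(M&(im.max(2)<60)).astype(np.uint8);k=cv2.morphologyEx(k|bl,cv2.MORPH_CLOSE,np.ones((9,9)))
    cs,_=cv2.findContours(k,0,2);c=max(cs,key=cv2.contourArea)
    P=np.array([w(d,u,v,6)[:2] for u,v in c[:,0]]).astype(np.float32)
    r=cv2.minAreaRect(P);print('pad',r,cv2.boxPoints(r).round(1).tolist())
d=ld('side');cv2.imwrite('pics/crop1.png',cv2.resize(d['img'][160:330,190:420,::-1],None,fx=3.4,fy=3.4,interpolation=cv2.INTER_CUBIC))
E
```

```text
scene lens 435.4872131347656 76.95988464355469 35.86868667602539 [432.68524534  79.9279647    6.41555494]
blue ((704.8619995117188, 76.88965606689453), 35.9862060546875)
pad ((652.0519409179688, 104.27615356445312), (221.08984375, 344.93878173828125), 20.0866641998291) [[489.0, 228.3000030517578], [607.5, -95.69999694824219], [815.0999755859375, -19.700000762939453], [696.5999755859375, 304.20001220703125]]
side lens 434.3645935058594 80.84761810302734 36.88018798828125 [438.84164527  78.97651393   3.6705687 ]
blue ((606.8609619140625, 222.93251037597656), 20.90091896057129)
blue ((704.4630737304688, 76.44416809082031), 35.567256927490234)
blue ((363.7081298828125, -55.281375885009766), 35.86735153198242)
blue ((352.904052734375, -179.9903564453125), 31.965408325195312)
pad ((649.3389282226562, 109.842529296875), (218.61618041992188, 341.4634094238281), 20.254230499267578) [[487.70001220703125, 232.1999969482422], [605.9000244140625, -88.19999694824219], [811.0, -12.5], [692.7999877929688, 307.8999938964844]]
```

View pics/crop1.png

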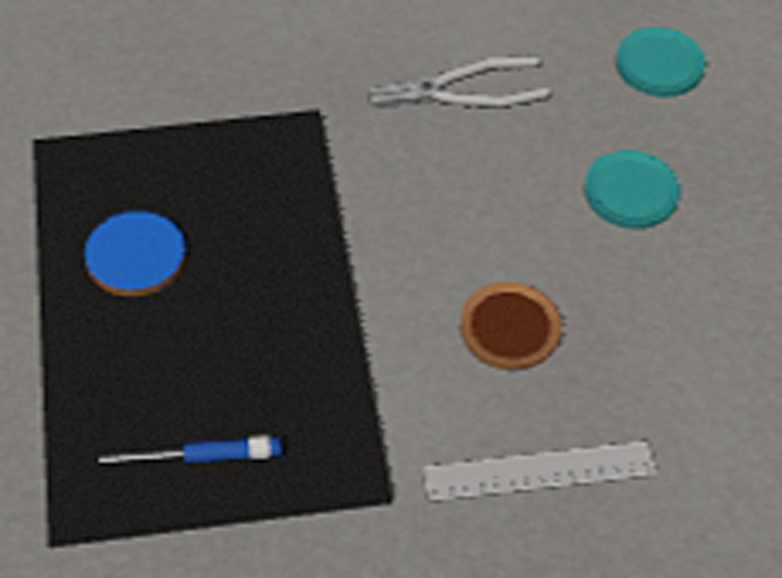

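Emit:
{"method": "drive_tool", "body": {"commands": [{"wz": 4.6, "fingers": 0.72}, {"dx": 0.0193, "dy": -0.0336, "fingers": 0.72}, {"dx": 0.0193, "dy": -0.0336, "fingers": 0.72}, {"dx": 0.0193, "dy": -0.0336, "fingers": 0.72}, {"dx": 0.0193, "dy": -0.0336, "fingers": 0.72}, {"dx": 0.0193, "dy": -0.0336, "fingers": 0.72}, {"dx": 0.0193, "dy": -0.0336, "fingers": 0.72}, {"dx": 0.0193, "dy": -0.0336, "fingers": 0.72}, {"dx": 0.0193, "dy": -0.0336, "fingers": 0.72}, {"dx": 0.0193, "dy": -0.0336, "fingers": 0.72}, {"dx": 0.0193, "dy": -0.0336, "fingers": 0.72}, {"dx": 0.0193, "dy": -0.0336, "fingers": 0.72}, {"dx": 0.0193, "dy": -0.0336, "fingers": 0.72}]}}

```text
invalid input at $.commands[0]: expected keys wx, wy, wz, dx, dy, dz, fingers
```

```bash
cat > st.py <<'E'
from h import *
from scipy.spatial.transform import Rotation as Ro
# usage: st.py [padx pady z] -> state in pad frame, tool-frame delta to target
import sys
s=ctrl.get_state();a=np.deg2rad(20.17);ex=np.array([np.cos(a),np.sin(a),0]);ey=np.array([-np.sin(a),np.cos(a),0]);o=np.array([547.5,69,0])
P=np.array([ex,ey,[0,0,1]]);R=Ro.from_rotvec(s['tcp_rot']).as_matrix()
print('t',s['t'].__round__(2),'pad xyz',(P@(s['tcp_pos']-o)).round(1),'F pad',(P@s['wrist_force']).round(1),'open',round(s['opening'],1))
print('tool axes in pad (cols)\n',(P@R).round(3),'q',s['qpos'].round(2))
if len(sys.argv)>3:
    t=P.T@np.array([float(v) for v in sys.argv[1:4]])+o
    print('delta tool mm',(R.T@(t-s['tcp_pos'])).round(1),'world',t.round(1))
E
python3 st.py -157 48 150
```

```text
t 0.1 pad xyz [-484.7 -523.4  221.8] F pad [-0.7  0.2 -0.4] open 86.9
tool axes in pad (cols)
 [[ 0.997  0.082 -0.   ]
 [ 0.082 -0.997  0.001]
 [-0.    -0.001 -1.   ]] q [ 1.04  0.33  0.04  1.47 -0.01  1.34 -0.06]
delta tool mm [ 373.3 -542.7   72.5] world [383.6  59.9 150. ]
```

All seven keys are needed in every row.

Emit:
{"method": "drive_tool", "body": {"commands": [{"wx": 0, "wy": 0, "wz": 4.6, "dx": 0, "dy": 0, "dz": 0, "fingers": 0.72}, {"wx": 0, "wy": 0, "wz": 0, "dx": 0.0193, "dy": -0.0336, "dz": 0, "fingers": 0.72}, {"wx": 0, "wy": 0, "wz": 0, "dx": 0.0193, "dy": -0.0336, "dz": 0, "fingers": 0.72}, {"wx": 0, "wy": 0, "wz": 0, "dx": 0.0193, "dy": -0.0336, "dz": 0, "fingers": 0.72}, {"wx": 0, "wy": 0, "wz": 0, "dx": 0.0193, "dy": -0.0336, "dz": 0, "fingers": 0.72}, {"wx": 0, "wy": 0, "wz": 0, "dx": 0.0193, "dy": -0.0336, "dz": 0, "fingers": 0.72}, {"wx": 0, "wy": 0, "wz": 0, "dx": 0.0193, "dy": -0.0336, "dz": 0, "fingers": 0.72}, {"wx": 0, "wy": 0, "wz": 0, "dx": 0.0193, "dy": -0.0336, "dz": 0, "fingers": 0.72}, {"wx": 0, "wy": 0, "wz": 0, "dx": 0.0193, "dy": -0.0336, "dz": 0, "fingers": 0.72}, {"wx": 0, "wy": 0, "wz": 0, "dx": 0.0193, "dy": -0.0336, "dz": 0, "fingers": 0.72}, {"wx": 0, "wy": 0, "wz": 0, "dx": 0.0193, "dy": -0.0336, "dz": 0, "fingers": 0.72}, {"wx": 0, "wy": 0, "wz": 0, "dx": 0.0193, "dy": -0.0336, "dz": 0, "fingers": 0.72}]}}

```text
t: 1.1
tcp_pos: [342.1, -157.2, 214.4]
tcp_rot: [-3.091, -0.525, 0.016]
wrist_force: [1.7, 0.6, -1.0]
opening: 25.4
```

```bash
python3 st.py -157 48 150
```

```text
t 1.1 pad xyz [-270.8 -141.5  214.4] F pad [ 1.8  0.  -1. ] open 25.4
tool axes in pad (cols)
 [[ 1.    -0.016 -0.009]
 [-0.015 -1.     0.008]
 [-0.009 -0.008 -1.   ]] q [ 0.68 -0.21 -0.31  2.05 -0.07  1.3  -0.84]
delta tool mm [ 111.4 -190.7   64.9] world [383.6  59.9 150. ]
```

Emit:
{"method": "drive_tool", "body": {"commands": [{"wx": 0, "wy": -3, "wz": 0, "dx": 0.017, "dy": -0.0285, "dz": 0.0, "fingers": 0.72}, {"wx": 0, "wy": -4, "wz": -0.5, "dx": 0.017, "dy": -0.0285, "dz": 0.0, "fingers": 0.72}, {"wx": 0, "wy": -4, "wz": -0.5, "dx": 0.017, "dy": -0.0285, "dz": 0.0, "fingers": 0.72}, {"wx": 0, "wy": -4, "wz": 0, "dx": 0.017, "dy": -0.0285, "dz": 0.01, "fingers": 0.72}, {"wx": 0, "wy": -4, "wz": 0, "dx": 0.017, "dy": -0.0285, "dz": 0.01, "fingers": 0.72}, {"wx": 0, "wy": -3, "wz": 0, "dx": 0.017, "dy": -0.0285, "dz": 0.01, "fingers": 0.72}, {"wx": 0, "wy": 0, "wz": 0, "dx": 0.017, "dy": -0.0285, "dz": 0.01, "fingers": 0.72}, {"wx": 0, "wy": 0, "wz": 0, "dx": 0, "dy": 0, "dz": 0, "fingers": 0.72}]}}

```text
t: 1.77
tcp_pos: [371.2, 82.1, 153.1]
tcp_rot: [2.963, 0.534, -0.603]
wrist_force: [-0.2, -0.9, -0.7]
opening: 24.4
```

```bash
python3 st.py -158 48 50
```

```text
t 1.77 pad xyz [-161.    73.1  153.1] F pad [-0.5 -0.7 -0.7] open 24.4
tool axes in pad (cols)
 [[ 0.92   0.005 -0.391]
 [ 0.004 -1.    -0.002]
 [-0.391  0.    -0.92 ]] q [ 0.32  0.23 -0.74  1.86  0.13  1.51 -1.68]
delta tool mm [43.  25.2 93.8] world [382.6  59.6  50. ]
```

Emit:
{"method": "drive_tool", "body": {"commands": [{"wx": 0, "wy": 0, "wz": 0, "dx": 0.008, "dy": 0.012, "dz": 0.015, "fingers": 0.72}, {"wx": 0, "wy": 0, "wz": 0, "dx": 0.01, "dy": 0.013, "dz": 0.02, "fingers": 0.72}, {"wx": 0, "wy": 0, "wz": 0, "dx": 0.01, "dy": 0, "dz": 0.022, "fingers": 0.72}, {"wx": 0, "wy": 0, "wz": 0, "dx": 0.01, "dy": 0, "dz": 0.022, "fingers": 0.72}, {"wx": 0, "wy": 0, "wz": 0, "dx": 0.005, "dy": 0, "dz": 0.01, "fingers": 0.72}, {"wx": 0, "wy": 0, "wz": 0, "dx": 0, "dy": 0, "dz": 0, "fingers": 0.72}]}}

```text
t: 2.27
tcp_pos: [384.0, 63.6, 48.8]
tcp_rot: [2.962, 0.548, -0.607]
wrist_force: [-0.5, -0.0, -0.6]
opening: 24.2
```

```bash
python3 - <<'E'
from h import *
a=cap('wrist');b=cap('side');c=cap('scene')
im=np.hstack([a['img'],cv2.resize(b['img'][170:338,180:404],(560,420))])
cv2.imwrite('pics/w1.png',cv2.resize(im[:,:,::-1],(800,300)))
E
python3 st.py -158 48 5
```

```text
t 2.42 pad xyz [-153.7   51.2   51.3] F pad [-0.2  0.1  0.3] open 24.0
tool axes in pad (cols)
 [[ 0.921  0.013 -0.389]
 [ 0.013 -1.    -0.003]
 [-0.389 -0.002 -0.921]] q [ 0.3   0.39 -0.7   1.93  0.23  1.33 -1.72]
delta tool mm [14.   3.2 44.3] world [382.6  59.6   5. ]
```

View pics/w1.png

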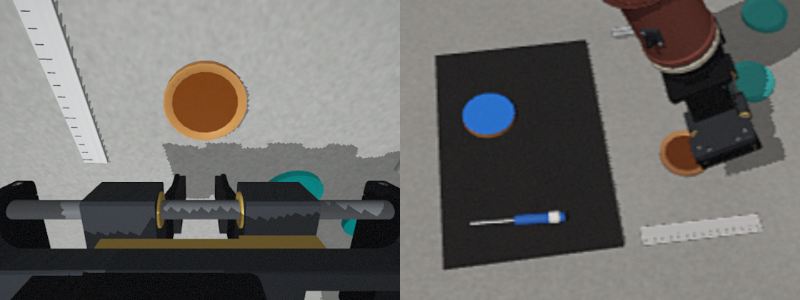

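The left half is the wrist view. The lens is at (205,100), centred ahead of the fingertips at (180–222,180), and the rule is clear to the left. The turquoise disc lies behind the right fingertip. I'll measure it all in the wrist frame before going down.

```bash
python3 - <<'E'
from h import *
ax=np.deg2rad(20.17);ex=np.array([np.cos(ax),np.sin(ax)]);ey=np.array([-ex[1],ex[0]]);o=np.array([547.5,69])
d=ld('wrist');im=d['img'].astype(int);R,G,B=im[...,0],im[...,1],im[...,2]
m=(R>B+45).astype(np.uint8);m[200:]=0
c,_=cv2.findContours(m,0,2);c=max(c,key=cv2.contourArea)
P=np.array([w(d,u,v,8)[:2] for u,v in c[:,0]])
(x,y),r=cv2.minEnclosingCircle(P.astype(np.float32));q=np.array([x,y])-o;print('lens',x,y,r,'pad',q@ex,q@ey)
# turquoise
for n in('side',):
    d=ld(n)
d=dict(np.load('/tmp/wrist.npz'))
m=((G>R+50)).astype(np.uint8)
c,_=cv2.findContours(m,0,2)
for k in c:
    if cv2.contourArea(k)>50:
        for u,v in k[:,0][::12]: p=w(d,u,v,8)[:2]-o;print('turq',(u,v),round(p@ex),round(p@ey))
E
```

```text
lens 434.1975402832031 78.68061828613281 36.28803634643555 pad -103.0160955489113 48.15439550171681
turq (np.int32(489), np.int32(307)) -268 -152
turq (np.int32(482), np.int32(322)) -295 -157
turq (np.int32(496), np.int32(318)) -287 -168
turq (np.int32(409), np.int32(239)) -178 -48
turq (np.int32(390), np.int32(245)) -185 -35
turq (np.int32(418), np.int32(254)) -195 -60
turq (np.int32(451), np.int32(270)) -214 -94
turq (np.int32(444), np.int32(247)) -187 -78
turq (np.int32(425), np.int32(239)) -178 -60
```

Emit:
{"method": "drive_tool", "body": {"commands": [{"wx": 0, "wy": 0, "wz": 0, "dx": 0.003, "dy": 0.003, "dz": 0.012, "fingers": 0.72}, {"wx": 0, "wy": 0, "wz": 0, "dx": 0.004, "dy": 0, "dz": 0.013, "fingers": 0.72}, {"wx": 0, "wy": 0, "wz": 0, "dx": 0.003, "dy": 0, "dz": 0.01, "fingers": 0.72}, {"wx": 0, "wy": 0, "wz": 0, "dx": 0.001, "dy": 0, "dz": 0.004, "fingers": 0.72}, {"wx": 0, "wy": 0, "wz": 0, "dx": 0, "dy": 0, "dz": 0, "fingers": 0.72}]}}

```text
t: 2.83
tcp_pos: [384.2, 59.2, 10.2]
tcp_rot: [2.963, 0.547, -0.59]
wrist_force: [0.7, 0.3, 1.2]
opening: 24.1
```

```bash
python3 st.py -145 48 6
```

```text
t 2.83 pad xyz [-156.7   47.1   10.2] F pad [0.8 0.  1.2] open 24.1
tool axes in pad (cols)
 [[ 0.924  0.013 -0.383]
 [ 0.012 -1.    -0.005]
 [-0.383  0.    -0.924]] q [ 0.29  0.44 -0.68  1.96  0.27  1.25 -1.74]
delta tool mm [12.4 -0.7 -0.6] world [394.8  64.1   6. ]
```

Emit:
{"method": "drive_tool", "body": {"commands": [{"wx": 0, "wy": 0, "wz": 0, "dx": 0.0015, "dy": 0, "dz": 0.004, "fingers": 0.72}, {"wx": 0, "wy": 0, "wz": 0.5, "dx": 0.0037, "dy": 0, "dz": -0.0015, "fingers": 0.72}, {"wx": 0, "wy": 0, "wz": 0, "dx": 0.0037, "dy": 0, "dz": -0.0015, "fingers": 0.72}, {"wx": 0, "wy": 0, "wz": 0, "dx": 0.0046, "dy": 0, "dz": -0.0019, "fingers": 0.72}, {"wx": 0, "wy": 0, "wz": 0, "dx": 0.0046, "dy": 0, "dz": -0.0019, "fingers": 0.72}, {"wx": 0, "wy": 0, "wz": 0, "dx": 0.0046, "dy": 0, "dz": -0.0019, "fingers": 0.72}, {"wx": 0, "wy": 0, "wz": 0, "dx": 0, "dy": 0, "dz": 0, "fingers": 0.72}]}}

```text
t: 3.42
tcp_pos: [408.4, 68.4, 5.9]
tcp_rot: [2.964, 0.532, -0.588]
wrist_force: [0.3, -0.3, -0.1]
opening: 24.6
```

```bash
python3 st.py -90 48 6
```

```text
t 3.42 pad xyz [-130.7   47.4    5.9] F pad [ 0.1 -0.4 -0.1] open 24.6
tool axes in pad (cols)
 [[ 0.924  0.004 -0.382]
 [ 0.002 -1.    -0.005]
 [-0.382  0.004 -0.924]] q [ 0.26  0.49 -0.66  1.9   0.29  1.26 -1.77]
delta tool mm [ 37.6  -0.4 -15.7] world [446.5  83.    6. ]
```

Emit:
{"method": "drive_tool", "body": {"commands": [{"wx": 0, "wy": 0, "wz": 0, "dx": 0.0046, "dy": 0, "dz": -0.0019, "fingers": 0.72}, {"wx": 0, "wy": 0, "wz": 0, "dx": 0.0046, "dy": 0, "dz": -0.0019, "fingers": 0.72}, {"wx": 0, "wy": 0, "wz": 0, "dx": 0.0046, "dy": 0, "dz": -0.0019, "fingers": 0.72}, {"wx": 0, "wy": 0, "wz": 0, "dx": 0.0046, "dy": 0, "dz": -0.0019, "fingers": 0.72}, {"wx": 0, "wy": 0, "wz": 0, "dx": 0.0046, "dy": 0, "dz": -0.0019, "fingers": 0.72}, {"wx": 0, "wy": 0, "wz": 0, "dx": 0.0046, "dy": 0, "dz": -0.0019, "fingers": 0.72}, {"wx": 0, "wy": 0, "wz": 0, "dx": 0.0046, "dy": 0, "dz": -0.0019, "fingers": 0.72}, {"wx": 0, "wy": 0, "wz": 0, "dx": 0, "dy": 0, "dz": 0, "fingers": 0.72}]}}

```text
t: 4.08
tcp_pos: [445.2, 82.2, 6.0]
tcp_rot: [2.965, 0.532, -0.587]
wrist_force: [-0.2, -1.0, -0.4]
opening: 24.7
```

```bash
python3 st.py -80 48 6;  python3 - <<'E'
from h import *
a=cap('wrist');b=cap('side')
im=np.hstack([a['img'],cv2.resize(b['img'][170:338,180:404],(560,420))])
cv2.imwrite('pics/w2.png',cv2.resize(im[:,:,::-1],(800,300)))
E
```

```text
t 4.08 pad xyz [-91.5  47.7   6. ] F pad [-0.5 -0.8 -0.4] open 24.7
tool axes in pad (cols)
 [[ 0.924  0.004 -0.382]
 [ 0.002 -1.    -0.005]
 [-0.382  0.004 -0.924]] q [ 0.22  0.55 -0.65  1.81  0.31  1.3  -1.78]
delta tool mm [10.6 -0.3 -4.4] world [455.9  86.5   6. ]
```

View pics/w2.png

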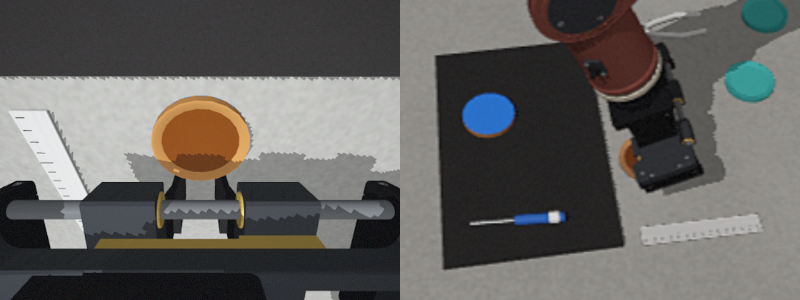

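In the wrist view the lens at (200,138) sits in the finger cradle. The pad edge at row 77 is level and about 12 mm ahead. Next I'll close on the edge and watch the force.

Emit:
{"method": "drive_tool", "body": {"commands": [{"wx": 0, "wy": 0, "wz": 0, "dx": 0.0028, "dy": 0, "dz": -0.0011, "fingers": 0.72}, {"wx": 0, "wy": 0, "wz": 0, "dx": 0.0028, "dy": 0, "dz": -0.0011, "fingers": 0.72}, {"wx": 0, "wy": 0, "wz": 0, "dx": 0.0028, "dy": 0, "dz": -0.0011, "fingers": 0.72}, {"wx": 0, "wy": 0, "wz": 0, "dx": 0.0028, "dy": 0, "dz": -0.0011, "fingers": 0.72}]}}

```text
t: 4.52
tcp_pos: [455.4, 85.7, 5.7]
tcp_rot: [2.963, 0.532, -0.59]
wrist_force: [-0.8, -0.4, -0.9]
opening: 24.2
```

```bash
python3 st.py -80 48 6
```

```text
t 4.52 pad xyz [-80.7  47.5   5.7] F pad [-0.9 -0.1 -0.9] open 24.2
tool axes in pad (cols)
 [[ 0.923  0.004 -0.384]
 [ 0.002 -1.    -0.006]
 [-0.384  0.005 -0.923]] q [ 0.21  0.57 -0.64  1.78  0.32  1.31 -1.79]
delta tool mm [ 0.5 -0.5 -0.5] world [455.9  86.5   6. ]
```

Emit:
{"method": "drive_tool", "body": {"commands": [{"wx": 0, "wy": 0, "wz": 0, "dx": 0.0018, "dy": 0, "dz": -0.0007, "fingers": 0.72}, {"wx": 0, "wy": 0, "wz": 0, "dx": 0.0018, "dy": 0, "dz": -0.0007, "fingers": 0.72}]}}

```text
t: 4.68
tcp_pos: [459.2, 87.1, 5.7]
tcp_rot: [2.963, 0.532, -0.591]
wrist_force: [-6.4, -2.0, -0.1]
opening: 24.3
```

```bash
python3 st.py -80 48 6
```

```text
t 4.68 pad xyz [-76.6  47.5   5.7] F pad [-6.7  0.4 -0.1] open 24.3
tool axes in pad (cols)
 [[ 0.923  0.004 -0.385]
 [ 0.002 -1.    -0.006]
 [-0.385  0.005 -0.923]] q [ 0.2   0.58 -0.64  1.77  0.32  1.32 -1.79]
delta tool mm [-3.3 -0.6  1. ] world [455.9  86.5   6. ]
```

Contact with 6.7 N of level push. Next a first rise of about 9 mm with the push kept on.

Emit:
{"method": "drive_tool", "body": {"commands": [{"wx": 0, "wy": 0, "wz": 0, "dx": 0.0008, "dy": 0, "dz": -0.003, "fingers": 0.72}, {"wx": 0, "wy": 0, "wz": 0, "dx": 0.0006, "dy": 0, "dz": -0.003, "fingers": 0.72}, {"wx": 0, "wy": 0, "wz": 0, "dx": 0.0006, "dy": 0, "dz": -0.003, "fingers": 0.72}]}}

```text
t: 4.93
tcp_pos: [459.7, 87.3, 12.4]
tcp_rot: [2.957, 0.531, -0.609]
wrist_force: [-4.9, -2.4, 0.6]
opening: 24.3
```

```bash
python3 st.py -80 48 6;  python3 - <<'E'
from h import *
a=cap('wrist');b=cap('side')
im=np.hstack([a['img'],cv2.resize(b['img'][210:294,265:377],(560,420))])
cv2.imwrite('pics/w3.png',cv2.resize(im[:,:,::-1],(800,300)))
E
```

```text
t 4.93 pad xyz [-76.1  47.5  12.4] F pad [-5.4 -0.6  0.6] open 24.3
tool axes in pad (cols)
 [[ 0.918  0.004 -0.396]
 [ 0.002 -1.    -0.006]
 [-0.396  0.004 -0.918]] q [ 0.2   0.58 -0.64  1.75  0.32  1.34 -1.78]
delta tool mm [-1.  -0.5  7.4] world [455.9  86.5   6. ]
```

View pics/w3.png

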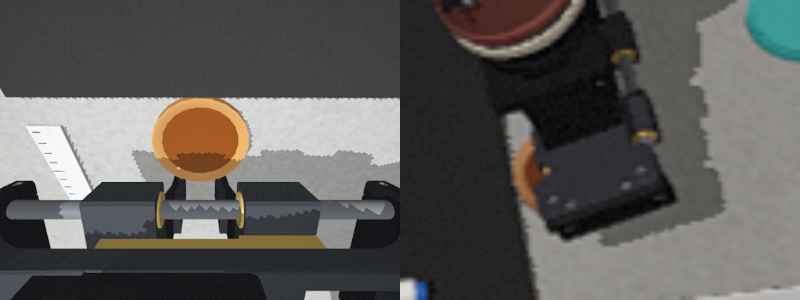

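The lens is now against the pad edge (row 97) and still in the fingertips. I'll check from wrist depth whether it has tipped.

```bash
cat > lens.py <<'E'
from h import *
import sys
# lens points from a camera in the pad frame, from depth
def run(n='wrist',fresh=True):
    d=cap(n) if fresh else ld(n)
    ax=np.deg2rad(20.17);P=np.array([[np.cos(ax),np.sin(ax),0],[-np.sin(ax),np.cos(ax),0],[0,0,1]])
    im=d['img'].astype(int);R,G,B=im[...,0],im[...,1],im[...,2]
    for nm,m in(('brown',(R>B+45)&(R>G+20)),('blue',(B>R+60))):
        m=m&(d['z_map']>0)
        if n=='wrist': m[250:]=0
        k,l,st,_=cv2.connectedComponentsWithStats(m.astype(np.uint8))
        for i in range(1,k):
            if st[i,4]<80: continue
            vs,us=np.where(l==i);X=np.array([P@(w(d,u,v)-[547.5,69,0]) for u,v in zip(us,vs)])
            c=np.median(X,0)
            Y=X[np.abs(X-c).max(1)<60];_,_,V=np.linalg.svd(Y-Y.mean(0),full_matrices=False)
            print(n,nm,st[i,:4],'n',len(X),'lo',np.percentile(X,2,0).round(1),'hi',np.percentile(X,98,0).round(1),'normal',V[2].round(2))
            # z against x
            print('   x:z', [(round(float(x)),round(float(np.median(X[np.abs(X[:,0]-x)<3,2])),1)) for x in np.linspace(*np.percentile(X[:,0],[3,97]),6)])
run(*(sys.argv[1:2] or ['wrist']))
E
python3 lens.py
```

```text
wrist brown [213 136 136 114] n 12656 lo [-63.3  16.4   6.8] hi [-1.6 78.7 15.5] normal [-0.1 -0.  -1. ]
   x:z [(-62, 14.5), (-50, 12.1), (-38, 10.9), (-26, 9.6), (-14, 8.5), (-2, 9.2)]
```

It tipped about 6°, near side up, with the far side at the edge. Continuing the rise.

Emit:
{"method": "drive_tool", "body": {"commands": [{"wx": 0, "wy": 0, "wz": 0, "dx": 0.0009, "dy": 0, "dz": -0.003, "fingers": 0.72}, {"wx": 0, "wy": 0, "wz": 0, "dx": 0.0009, "dy": 0, "dz": -0.003, "fingers": 0.72}, {"wx": 0, "wy": 0, "wz": 0, "dx": 0.0011, "dy": 0, "dz": -0.0031, "fingers": 0.72}, {"wx": 0, "wy": 0, "wz": 0, "dx": 0.0011, "dy": 0, "dz": -0.0031, "fingers": 0.72}]}}

```text
t: 5.42
tcp_pos: [461.4, 88.0, 21.6]
tcp_rot: [2.95, 0.531, -0.63]
wrist_force: [-5.6, -1.4, 1.5]
opening: 24.2
```

```bash
python3 st.py -80 48 6; python3 lens.py
```

```text
t 5.42 pad xyz [-74.2  47.5  21.6] F pad [-5.7  0.6  1.5] open 24.2
tool axes in pad (cols)
 [[ 0.912  0.005 -0.409]
 [ 0.003 -1.    -0.006]
 [-0.409  0.005 -0.912]] q [ 0.2   0.58 -0.64  1.73  0.31  1.38 -1.78]
delta tool mm [ 1.1 -0.6 16.6] world [455.9  86.5   6. ]
wrist brown [214 132 133 118] n 12690 lo [-61.7  16.3   8.2] hi [-1.6 78.9 23.7] normal [-0.23 -0.   -0.97]
   x:z [(-61, 22.8), (-49, 18.9), (-37, 16.0), (-26, 13.2), (-14, 10.6), (-2, 9.7)]
```

Emit:
{"method": "drive_tool", "body": {"commands": [{"wx": 0, "wy": 0, "wz": 0, "dx": 0.0012, "dy": 0, "dz": -0.0033, "fingers": 0.72}, {"wx": 0, "wy": 0, "wz": 0, "dx": 0.0012, "dy": 0, "dz": -0.0033, "fingers": 0.72}, {"wx": 0, "wy": -0.5, "wz": 0, "dx": 0.0013, "dy": 0, "dz": -0.0033, "fingers": 0.72}, {"wx": 0, "wy": -1, "wz": 0, "dx": 0.0014, "dy": 0, "dz": -0.0034, "fingers": 0.72}, {"wx": 0, "wy": -1, "wz": 0, "dx": 0.0014, "dy": 0, "dz": -0.0034, "fingers": 0.72}]}}

```text
t: 5.88
tcp_pos: [465.9, 89.6, 35.2]
tcp_rot: [2.917, 0.526, -0.721]
wrist_force: [-7.0, -1.5, 3.8]
opening: 24.3
```

```bash
python3 st.py -80 48 6; python3 lens.py
```

```text
t 5.88 pad xyz [-69.5  47.4  35.2] F pad [-7.1  1.   3.8] open 24.3
tool axes in pad (cols)
 [[ 0.884  0.006 -0.467]
 [ 0.003 -1.    -0.008]
 [-0.467  0.005 -0.884]] q [ 0.17  0.62 -0.63  1.66  0.31  1.47 -1.78]
delta tool mm [ 4.3 -0.8 30.7] world [455.9  86.5   6. ]
wrist brown [215 129 130 121] n 12505 lo [-57.2  16.3   9.7] hi [-1.3 79.  36. ] normal [-0.42 -0.01 -0.91]
   x:z [(-57, 35.0), (-46, 28.7), (-35, 23.6), (-24, 18.5), (-13, 13.6), (-2, 10.5)]
```

Emit:
{"method": "drive_tool", "body": {"commands": [{"wx": 0, "wy": -2, "wz": 0, "dx": 0.0013, "dy": 0, "dz": -0.0036, "fingers": 0.72}, {"wx": 0, "wy": -2, "wz": 0, "dx": 0.0013, "dy": 0, "dz": -0.0036, "fingers": 0.72}, {"wx": 0, "wy": -2, "wz": 0, "dx": 0.0013, "dy": 0, "dz": -0.0036, "fingers": 0.72}, {"wx": 0, "wy": -2, "wz": 0, "dx": 0.0013, "dy": 0, "dz": -0.0036, "fingers": 0.72}, {"wx": 0, "wy": -2, "wz": 0, "dx": 0.0013, "dy": 0, "dz": -0.0036, "fingers": 0.72}]}}

```text
t: 6.35
tcp_pos: [474.2, 92.6, 50.3]
tcp_rot: [2.801, 0.506, -0.996]
wrist_force: [-5.9, -2.2, 4.0]
opening: 24.4
```

```bash
python3 st.py -80 48 6; python3 lens.py
```

```text
t 6.35 pad xyz [-60.7  47.5  50.3] F pad [-6.3 -0.   4. ] open 24.4
tool axes in pad (cols)
 [[ 0.775  0.007 -0.632]
 [ 0.002 -1.    -0.009]
 [-0.632  0.006 -0.775]] q [ 0.09  0.76 -0.59  1.48  0.31  1.71 -1.79]
delta tool mm [13.  -0.9 46.5] world [455.9  86.5   6. ]
wrist brown [216 129 128 121] n 12367 lo [-49.   16.5  10.4] hi [-0.2 78.8 48.4] normal [-0.62 -0.01 -0.79]
   x:z [(-48, 46.7), (-39, 38.6), (-30, 31.1), (-20, 23.7), (-11, 16.5), (-1, 11.3)]
```

Emit:
{"method": "drive_tool", "body": {"commands": [{"wx": 0, "wy": -1.7, "wz": 0, "dx": 0.0012, "dy": 0, "dz": -0.0036, "fingers": 0.72}, {"wx": 0, "wy": -1.5, "wz": 0, "dx": 0.0012, "dy": 0, "dz": -0.0036, "fingers": 0.72}, {"wx": 0, "wy": -1.5, "wz": 0, "dx": 0.0013, "dy": 0, "dz": -0.0036, "fingers": 0.72}, {"wx": 0, "wy": -1.5, "wz": 0, "dx": 0.0014, "dy": 0, "dz": -0.0036, "fingers": 0.72}]}}

```text
t: 6.73
tcp_pos: [482.6, 96.1, 60.3]
tcp_rot: [2.712, 0.492, -1.169]
wrist_force: [-5.3, -1.8, 7.2]
opening: 24.4
```

```bash
python3 st.py -80 48 6; python3 lens.py
```

```text
t 6.73 pad xyz [-51.6  47.8  60.3] F pad [-5.6  0.1  7.2] open 24.4
tool axes in pad (cols)
 [[ 0.686  0.009 -0.728]
 [ 0.002 -1.    -0.011]
 [-0.728  0.006 -0.686]] q [ 0.04  0.86 -0.56  1.35  0.3   1.86 -1.79]
delta tool mm [20.1 -0.8 57.9] world [455.9  86.5   6. ]
wrist brown [217 128 127 122] n 12247 lo [-40.6  16.9  10.6] hi [ 0.6 79.  56.8] normal [-0.75 -0.   -0.66]
   x:z [(-40, 54.4), (-32, 45.1), (-24, 35.9), (-16, 26.8), (-8, 18.2), (0, 11.8)]
wrist blue [348 245  49   5] n 185 lo [-194.9  -81.2    1.7] hi [-182.9  -34.4    7.2] normal [-0.22  0.    0.97]
   x:z [(-194, 3.1), (-192, 3.5), (-190, 3.6), (-188, 4.3), (-185, 4.6), (-183, 4.6)]
```

Emit:
{"method": "drive_tool", "body": {"commands": [{"wx": 0, "wy": -0.5, "wz": 0, "dx": 0.0012, "dy": 0, "dz": -0.0036, "fingers": 0.72}, {"wx": 0, "wy": -0.5, "wz": 0, "dx": 0.0013, "dy": 0, "dz": -0.0036, "fingers": 0.72}, {"wx": 0, "wy": -0.5, "wz": 0, "dx": 0.0015, "dy": 0, "dz": -0.0036, "fingers": 0.72}, {"wx": 0, "wy": -0.5, "wz": 0, "dx": 0.0017, "dy": 0, "dz": -0.0035, "fingers": 0.72}]}}

```text
t: 7.12
tcp_pos: [492.7, 100.0, 68.9]
tcp_rot: [2.672, 0.488, -1.237]
wrist_force: [-4.9, -2.0, 7.3]
opening: 24.3
```

```bash
python3 st.py -80 48 6; python3 lens.py
```

```text
t 7.12 pad xyz [-40.7  48.   68.9] F pad [-5.3 -0.2  7.3] open 24.3
tool axes in pad (cols)
 [[ 0.646  0.011 -0.763]
 [ 0.003 -1.    -0.012]
 [-0.763  0.005 -0.646]] q [ 0.01  0.9  -0.55  1.28  0.3   1.94 -1.79]
delta tool mm [22.6 -0.7 70.6] world [455.9  86.5   6. ]
wrist brown [219 129 123 121] n 11744 lo [-30.2  16.9  10.9] hi [ 1.1 79.  64.5] normal [-0.87 -0.01 -0.49]
   x:z [(-30, 60.5), (-24, 50.3), (-18, 39.8), (-12, 29.4), (-6, 19.8), (0, 12.5)]
wrist blue [23  0 48 26] n 780 lo [ 67.5 119.   10.8] hi [ 73.8 130.8  21.1] normal [-0.86 -0.22  0.47]
   x:z [(68, 18.7), (69, 18.8), (70, 18.9), (71, 19.0), (72, 19.0), (74, 19.1)]
wrist blue [336 234  58  16] n 789 lo [-227.2  -89.5    2. ] hi [-183.1  -26.1   10. ] normal [0.03 0.02 1.  ]
   x:z [(-227, 7.1), (-218, 7.2), (-209, 7.0), (-201, 7.1), (-192, 6.7), (-183, 6.1)]
```

Emit:
{"method": "drive_tool", "body": {"commands": [{"wx": 0, "wy": 0.5, "wz": 0, "dx": 0.0019, "dy": 0, "dz": -0.0034, "fingers": 0.72}, {"wx": 0, "wy": 0.5, "wz": 0, "dx": 0.002, "dy": 0, "dz": -0.0034, "fingers": 0.72}, {"wx": 0, "wy": 0.5, "wz": 0, "dx": 0.0022, "dy": 0, "dz": -0.0033, "fingers": 0.72}, {"wx": 0, "wy": 0.5, "wz": 0, "dx": 0.0023, "dy": 0, "dz": -0.0032, "fingers": 0.72}]}}

```text
t: 7.5
tcp_pos: [505.1, 104.8, 75.3]
tcp_rot: [2.689, 0.493, -1.207]
wrist_force: [-1.7, -0.8, 6.3]
opening: 24.3
```

```bash
python3 st.py -80 48 6; python3 lens.py
```

```text
t 7.5 pad xyz [-27.4  48.3  75.3] F pad [-1.9 -0.2  6.3] open 24.3
tool axes in pad (cols)
 [[ 0.664  0.013 -0.748]
 [ 0.005 -1.    -0.013]
 [-0.748  0.005 -0.664]] q [ 0.01  0.9  -0.55  1.25  0.31  1.95 -1.78]
delta tool mm [16.9 -0.8 85.3] world [455.9  86.5   6. ]
wrist brown [222 136 117 114] n 10471 lo [-17.3  17.2  11. ] hi [ 1.8 79.2 70.8] normal [-0.96 -0.01 -0.29]
   x:z [(-17, 62.8), (-13, 54.1), (-10, 42.0), (-6, 30.8), (-2, 21.1), (1, 13.7)]
wrist blue [64 22 38 27] n 511 lo [ 67.9 119.2  11.6] hi [ 73.7 130.7  21.1] normal [-0.85 -0.27  0.45]
   x:z [(68, 18.8), (69, 18.9), (70, 19.0), (71, 19.0), (73, 19.1), (74, 19.2)]
wrist blue [334 236  55  14] n 635 lo [-218.6  -87.8    2.1] hi [-183.  -26.   10.] normal [0.03 0.02 1.  ]
   x:z [(-218, 7.1), (-211, 7.1), (-204, 7.0), (-197, 7.1), (-190, 6.3), (-183, 5.7)]
```

Emit:
{"method": "drive_tool", "body": {"commands": [{"wx": 0, "wy": 1, "wz": 0, "dx": 0.0019, "dy": 0, "dz": -0.0031, "fingers": 0.72}, {"wx": 0, "wy": 1, "wz": 0, "dx": 0.0021, "dy": 0, "dz": -0.0029, "fingers": 0.72}, {"wx": 0, "wy": 1, "wz": 0, "dx": 0.0024, "dy": 0, "dz": -0.0026, "fingers": 0.72}, {"wx": 0, "wy": 1, "wz": 0, "dx": 0.0025, "dy": 0, "dz": -0.0025, "fingers": 0.72}]}}

```text
t: 7.88
tcp_pos: [519.3, 110.4, 78.7]
tcp_rot: [2.74, 0.504, -1.113]
wrist_force: [-0.1, -0.7, 4.7]
opening: 24.5
```

```bash
python3 st.py -80 48 6; python3 lens.py | grep -A1 brown
```

```text
t 7.88 pad xyz [-12.2  48.6  78.7] F pad [-0.3 -0.6  4.7] open 24.5
tool axes in pad (cols)
 [[ 0.716  0.013 -0.698]
 [ 0.006 -1.    -0.013]
 [-0.698  0.005 -0.716]] q [ 0.01  0.87 -0.56  1.25  0.31  1.9  -1.78]
delta tool mm [ 2.2 -0.7 99.3] world [455.9  86.5   6. ]
wrist brown [226 151 111  99] n 8668 lo [-3.8 17.4 11.1] hi [ 2.5 79.1 75.3] normal [-1.   -0.01 -0.05]
   x:z [(-4, 49.0), (-2, 47.6), (-1, 45.9), (0, 42.8), (1, 35.5), (2, 27.7)]
```

Emit:
{"method": "drive_tool", "body": {"commands": [{"wx": 0, "wy": 1, "wz": 0, "dx": 0.0028, "dy": 0, "dz": -0.0027, "fingers": 0.72}, {"wx": 0, "wy": 1, "wz": 0, "dx": 0.0029, "dy": 0, "dz": -0.0026, "fingers": 0.72}, {"wx": 0, "wy": 1, "wz": 0, "dx": 0.003, "dy": 0, "dz": -0.0025, "fingers": 0.72}, {"wx": 0, "wy": 1, "wz": 0, "dx": 0.0031, "dy": 0, "dz": -0.0024, "fingers": 0.72}]}}

```text
t: 8.27
tcp_pos: [536.2, 116.8, 78.5]
tcp_rot: [2.794, 0.513, -1.007]
wrist_force: [-1.0, 0.4, 2.6]
opening: 24.3
```

```bash
python3 st.py -80 48 6; python3 lens.py | grep -A1 brown;python3 - <<'E'
from h import *
a=ld('wrist');b=cap('scene')
im=np.hstack([a['img'],cv2.resize(b['img'][150:276,230:398],(560,420))])
cv2.imwrite('pics/w4.png',cv2.resize(im[:,:,::-1],(800,300)))
E
```

```text
t 8.27 pad xyz [ 5.9 48.8 78.5] F pad [-0.8  0.7  2.6] open 24.3
tool axes in pad (cols)
 [[ 0.77   0.013 -0.638]
 [ 0.007 -1.    -0.012]
 [-0.639  0.005 -0.77 ]] q [ 0.02  0.85 -0.57  1.26  0.32  1.85 -1.77]
delta tool mm [-19.8  -0.7 110.6] world [455.9  86.5   6. ]
wrist brown [228 173 106  77] n 6449 lo [ 2.  17.5 11. ] hi [17.8 79.2 75.4] normal [ 0.97  0.01 -0.22]
   x:z [(2, 20.1), (5, 29.5), (8, 43.1), (11, 55.3), (14, 64.6), (18, 70.9)]
```

View pics/w4.png

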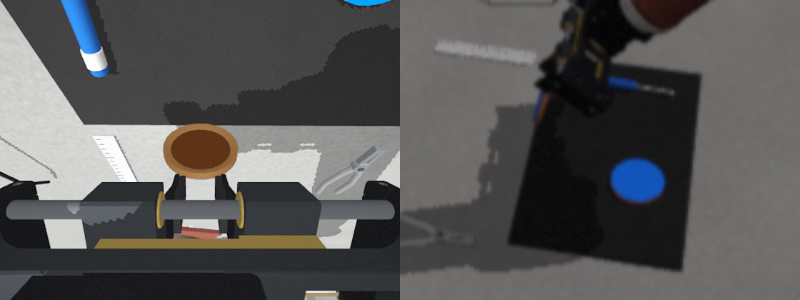

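It's leaning about 13° past upright over the pad, with the fingertips behind the film. Push it on so that it falls.

Emit:
{"method": "drive_tool", "body": {"commands": [{"wx": 0, "wy": 1, "wz": 0, "dx": 0.0035, "dy": 0, "dz": -0.0025, "fingers": 0.72}, {"wx": 0, "wy": 1, "wz": 0, "dx": 0.0038, "dy": 0, "dz": -0.0023, "fingers": 0.72}, {"wx": 0, "wy": 1, "wz": 0, "dx": 0.004, "dy": 0, "dz": -0.002, "fingers": 0.72}, {"wx": 0, "wy": 1, "wz": 0, "dx": 0.004, "dy": 0, "dz": -0.002, "fingers": 0.72}]}}

```text
t: 8.7
tcp_pos: [553.5, 123.4, 74.4]
tcp_rot: [2.84, 0.522, -0.906]
wrist_force: [-0.1, 0.3, -0.5]
opening: 24.3
```

```bash
python3 st.py -80 48 6; python3 lens.py | grep -v xyz
```

```text
t 8.7 pad xyz [24.3 49.  74.4] F pad [ 0.1  0.3 -0.5] open 24.3
tool axes in pad (cols)
 [[ 0.815  0.013 -0.58 ]
 [ 0.008 -1.    -0.011]
 [-0.58   0.005 -0.815]] q [ 0.03  0.83 -0.58  1.26  0.33  1.79 -1.77]
delta tool mm [-45.4  -0.7 116.2] world [455.9  86.5   6. ]
wrist brown [424   0  13  40] n 124 lo [123.  -24.8   6.8] hi [138.7 -13.8  14.1] normal [-0.56  0.83 -0.01]
   x:z [(123, 8.4), (126, 9.1), (129, 9.7), (133, 10.0), (136, 10.5), (139, 11.5)]
wrist brown [230 198 101  35] n 2976 lo [ 4.  17.9 10.3] hi [44.4 79.9 65.8] normal [ 0.81 -0.01 -0.59]
   x:z [(5, 13.3), (12, 23.7), (20, 34.2), (28, 44.9), (36, 56.9), (44, 62.8)]
wrist blue [430   0 130  60] n 6338 lo [117.3 -71.8  14.1] hi [139.8 -17.4  17.1] normal [ 0.02  0.   -1.  ]
   x:z [(118, 15.6), (122, 15.6), (127, 15.6), (131, 15.6), (135, 15.6), (140, 15.7)]
wrist blue [104  17  54  97] n 2651 lo [ 88.1 116.6   7.8] hi [129.6 133.9  21.2] normal [0.03 0.12 0.99]
   x:z [(89, 19.0), (97, 19.2), (105, 19.0), (113, 19.2), (121, 19.1), (130, 17.5)]
wrist blue [142 128  24  14] n 163 lo [ 61.2 119.    7.7] hi [ 74.  136.4  20.9] normal [-0.84 -0.23  0.5 ]
   x:z [(62, 7.7), (65, 8.0), (67, 18.8), (69, 19.2), (71, 19.2), (74, 19.2)]
```

Emit:
{"method": "drive_tool", "body": {"commands": [{"wx": 0, "wy": 0, "wz": 0, "dx": -0.004, "dy": 0, "dz": -0.002, "fingers": 0.72}, {"wx": 0, "wy": 2, "wz": 0, "dx": -0.006, "dy": 0, "dz": -0.002, "fingers": 0.72}, {"wx": 0, "wy": 2, "wz": 0, "dx": -0.01, "dy": 0, "dz": 0, "fingers": 0.72}, {"wx": 0, "wy": 2, "wz": 0, "dx": -0.015, "dy": 0, "dz": 0, "fingers": 0.72}, {"wx": 0, "wy": 2, "wz": 0, "dx": -0.015, "dy": 0, "dz": 0, "fingers": 0.72}, {"wx": 0, "wy": 2, "wz": 0, "dx": -0.01, "dy": 0, "dz": 0, "fingers": 0.72}, {"wx": 0, "wy": 0, "wz": 0, "dx": 0, "dy": 0, "dz": 0, "fingers": 0.72}]}}

```text
t: 9.33
tcp_pos: [505.0, 106.0, 108.6]
tcp_rot: [2.939, 0.542, -0.651]
wrist_force: [0.6, -0.9, 0.3]
opening: 24.6
```

```bash
python3 st.py -35 48 40; python3 lens.py | grep -v xyz;python3 - <<'E'
from h import *
a=ld('wrist');b=cap('side')
im=np.hstack([a['img'],cv2.resize(b['img'][170:338,180:404],(560,420))])
cv2.imwrite('pics/w5.png',cv2.resize(im[:,:,::-1],(800,300)))
E
```

```text
t 9.33 pad xyz [-27.1  49.4 108.6] F pad [ 0.2 -1.   0.3] open 24.6
tool axes in pad (cols)
 [[ 0.906  0.014 -0.423]
 [ 0.01  -1.    -0.01 ]
 [-0.423  0.004 -0.906]] q [ 0.16  0.57 -0.65  1.54  0.29  1.58 -1.75]
delta tool mm [21.9  1.  65.5] world [498.1 102.   40. ]
wrist brown [242  31  74  23] n 146 lo [63.1 29.   6.5] hi [74.5 74.  12.5] normal [-0.1   0.04  0.99]
   x:z [(64, 7.6), (66, 7.6), (68, 8.2), (70, 8.6), (72, 8.9), (74, 8.8)]
wrist blue [141   0  24   9] n 197 lo [ 86.8 118.2   8.2] hi [ 90.7 133.8  21.4] normal [-1.   -0.    0.08]
   x:z [(87, 19.3), (88, 19.1), (88, 19.3), (89, 19.3), (90, 19.3), (91, 19.3)]
wrist blue [147  33  24  13] n 248 lo [ 67.9 119.2   7.9] hi [ 74.  135.   21.2] normal [-0.98 -0.    0.21]
   x:z [(68, 18.9), (69, 18.9), (70, 19.1), (72, 19.3), (73, 19.3), (74, 19.4)]
wrist blue [231  34 102 104] n 8308 lo [ 8.8 17.3 13.7] hi [71.5 80.3 17. ] normal [-0.    0.01  1.  ]
   x:z [(10, 15.5), (22, 15.5), (34, 15.6), (46, 15.6), (58, 15.5), (70, 15.5)]
```

View pics/w5.png

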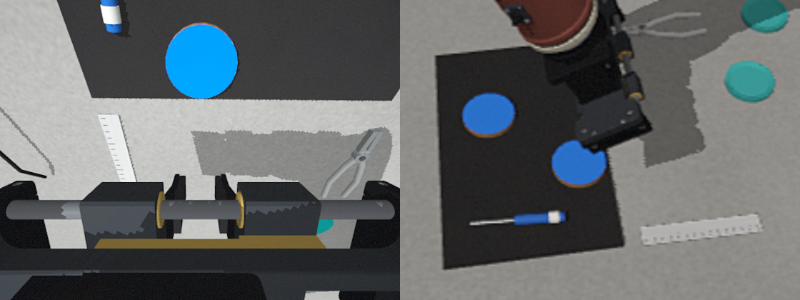

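The lens now lies flat on the pad, blue film up, at wrist (202,61). Its near rim is almost at the pad edge (row 98). I'll untilt, go down behind it, and slide it about 20 mm further on.

Emit:
{"method": "drive_tool", "body": {"commands": [{"wx": 0, "wy": 4, "wz": 0, "dx": 0.007, "dy": 0.001, "dz": 0.012, "fingers": 0.72}, {"wx": 0, "wy": 4, "wz": 0.5, "dx": 0.006, "dy": 0, "dz": 0.015, "fingers": 0.72}, {"wx": 0, "wy": 4, "wz": 0, "dx": 0.005, "dy": 0, "dz": 0.018, "fingers": 0.72}, {"wx": 0, "wy": 4, "wz": 0, "dx": 0.003, "dy": 0, "dz": 0.018, "fingers": 0.72}, {"wx": 0, "wy": 0, "wz": 0, "dx": 0, "dy": 0, "dz": 0, "fingers": 0.72}]}}

```text
t: 9.85
tcp_pos: [508.8, 107.3, 35.2]
tcp_rot: [3.053, 0.551, -0.237]
wrist_force: [-0.6, 0.1, -0.5]
opening: 24.1
```

```bash
python3 st.py -16 48.5 12
```

```text
t 9.85 pad xyz [-23.1  49.3  35.2] F pad [-0.5  0.3 -0.5] open 24.1
tool axes in pad (cols)
 [[ 0.988  0.005 -0.154]
 [ 0.005 -1.    -0.003]
 [-0.154  0.002 -0.988]] q [ 0.26  0.45 -0.68  1.82  0.3   1.14 -1.76]
delta tool mm [10.6  0.8 21.9] world [515.8 109.   12. ]
```

Emit:
{"method": "drive_tool", "body": {"commands": [{"wx": 0, "wy": 0, "wz": 0, "dx": 0.003, "dy": 0.0008, "dz": 0.01, "fingers": 0.72}, {"wx": 0, "wy": 0, "wz": 0, "dx": 0.003, "dy": 0, "dz": 0.009, "fingers": 0.72}, {"wx": 0, "wy": 0, "wz": 0, "dx": 0.001, "dy": 0, "dz": 0.003, "fingers": 0.72}, {"wx": 0, "wy": 0, "wz": 0, "dx": 0, "dy": 0, "dz": 0, "fingers": 0.72}]}}

```text
t: 10.18
tcp_pos: [514.9, 108.6, 10.8]
tcp_rot: [3.053, 0.55, -0.248]
wrist_force: [-1.1, -0.2, -0.2]
opening: 24.2
```

```bash
python3 st.py -2 48.5 11
```

```text
t 10.18 pad xyz [-16.9  48.4  10.8] F pad [-1.1  0.2 -0.2] open 24.2
tool axes in pad (cols)
 [[ 0.987  0.005 -0.162]
 [ 0.004 -1.    -0.002]
 [-0.162  0.001 -0.987]] q [ 0.24  0.5  -0.66  1.81  0.33  1.11 -1.78]
delta tool mm [14.7 -0.  -2.7] world [528.9 113.8  11. ]
```

Emit:
{"method": "drive_tool", "body": {"commands": [{"wx": 0, "wy": 0, "wz": 0, "dx": 0.003, "dy": 0, "dz": -0.0005, "fingers": 0.72}, {"wx": 0, "wy": 0, "wz": 0, "dx": 0.004, "dy": 0, "dz": -0.0007, "fingers": 0.72}, {"wx": 0, "wy": 0, "wz": 0, "dx": 0.004, "dy": 0, "dz": -0.0007, "fingers": 0.72}, {"wx": 0, "wy": 0, "wz": 0, "dx": 0.004, "dy": 0, "dz": -0.0007, "fingers": 0.72}, {"wx": 0, "wy": 0, "wz": 0, "dx": 0.004, "dy": 0, "dz": -0.0007, "fingers": 0.72}, {"wx": 0, "wy": 0, "wz": 0, "dx": 0.004, "dy": 0, "dz": -0.0007, "fingers": 0.72}]}}

```text
t: 10.68
tcp_pos: [540.9, 119.2, 11.8]
tcp_rot: [3.053, 0.551, -0.25]
wrist_force: [-0.8, -1.0, -1.2]
opening: 24.5
```

```bash
python3 st.py 16 48.5 11; python3 lens.py|grep blue
```

```text
t 10.68 pad xyz [11.1 49.4 11.8] F pad [-1.1 -0.6 -1.2] open 24.5
tool axes in pad (cols)
 [[ 0.987  0.005 -0.162]
 [ 0.005 -1.    -0.001]
 [-0.162  0.    -0.987]] q [ 0.21  0.55 -0.65  1.74  0.35  1.14 -1.78]
delta tool mm [4.9 0.9 0. ] world [545.8 120.   11. ]
wrist blue [436   0 124  68] n 6991 lo [117.  -66.8  14. ] hi [139.6 -17.4  17. ] normal [-0.  0. -1.]
wrist blue [ 93  26  48 108] n 3381 lo [ 87.7 116.6   7.6] hi [128.8 134.3  21.2] normal [0.01 0.1  0.99]
wrist blue [215 131 131 119] n 12463 lo [22.7 18.1 14.1] hi [84.5 81.1 16.7] normal [-0.    0.01  1.  ]
wrist blue [116 157  30  15] n 332 lo [ 67.7 119.1   7.5] hi [ 74.  136.8  21.1] normal [-0.96 -0.07  0.26]
```

Emit:
{"method": "drive_tool", "body": {"commands": [{"wx": 0, "wy": 0, "wz": 0, "dx": 0.003, "dy": 0, "dz": -0.0003, "fingers": 0.72}, {"wx": 0, "wy": 0, "wz": 0, "dx": 0.002, "dy": 0, "dz": -0.0003, "fingers": 0.72}, {"wx": 0, "wy": 0, "wz": 0, "dx": -0.006, "dy": 0, "dz": 0, "fingers": 0.72}, {"wx": 0, "wy": 0, "wz": 0, "dx": -0.01, "dy": 0, "dz": -0.002, "fingers": 0.72}, {"wx": 0, "wy": 0, "wz": 0, "dx": -0.015, "dy": 0, "dz": -0.01, "fingers": 0.72}, {"wx": 0, "wy": 0, "wz": 0, "dx": -0.015, "dy": 0, "dz": -0.03, "fingers": 0.72}, {"wx": 0, "wy": 0, "wz": 0, "dx": -0.015, "dy": 0, "dz": -0.035, "fingers": 0.72}, {"wx": 0, "wy": 0, "wz": 0, "dx": -0.015, "dy": 0, "dz": -0.035, "fingers": 0.72}, {"wx": 0, "wy": 0, "wz": 0, "dx": -0.01, "dy": 0.01, "dz": -0.03, "fingers": 0.72}, {"wx": 0, "wy": 0, "wz": 0, "dx": 0, "dy": 0, "dz": 0, "fingers": 0.72}]}}

```text
t: 11.57
tcp_pos: [482.0, 87.4, 170.1]
tcp_rot: [3.05, 0.553, -0.262]
wrist_force: [1.7, -0.3, 1.0]
opening: 24.5
```

```bash
python3 st.py; python3 lens.py|grep blue; python3 lens.py side|grep blue; python3 - <<'E'
from h import *
a=ld('wrist');b=ld('side')
im=np.hstack([a['img'],cv2.resize(b['img'][170:338,180:404],(560,420))])
cv2.imwrite('pics/w6.png',cv2.resize(im[:,:,::-1],(800,300)))
E
```

```text
t 11.57 pad xyz [-55.1  39.9 170.1] F pad [ 1.5 -0.8  1. ] open 24.5
tool axes in pad (cols)
 [[ 0.985  0.007 -0.171]
 [ 0.006 -1.    -0.001]
 [-0.171  0.    -0.985]] q [ 0.35  0.25 -0.73  1.75  0.17  1.38 -1.63]
wrist blue [175   0  16  19] n 277 lo [ 87.3 117.9   7.5] hi [ 99.6 133.   21.3] normal [-0.14 -0.34 -0.93]
wrist blue [232   9  77  88] n 5345 lo [28.3 18.   7.9] hi [91.3 81.2 17.1] normal [0.01 0.01 1.  ]
wrist blue [177  35  16  10] n 137 lo [ 67.5 119.4   7.2] hi [ 74.4 134.2  21.4] normal [-0.99  0.11 -0.01]
side blue [372 168  24  17] n 222 lo [-300.1 -217.     1.7] hi [-244.  -160.8    9.4] normal [-0.01 -0.01 -1.  ]
side blue [363 205  27  21] n 357 lo [-249.9  -90.8    0.9] hi [-189.   -27.1    9.8] normal [ 0.    0.02 -1.  ]
side blue [215 222  30  23] n 538 lo [117.9 -80.4   5.4] hi [182.  -16.   16.9] normal [-0.02 -0.03  1.  ]
side blue [256 249  31  26] n 613 lo [27.2 16.3  4.6] hi [91.  80.1 16.9] normal [-0.03 -0.02  1.  ]
side blue [244 289  20   7] n 106 lo [ 88.8 119.   11.4] hi [128.7 131.4  20.3] normal [0.03 0.4  0.92]
```

View pics/w6.png

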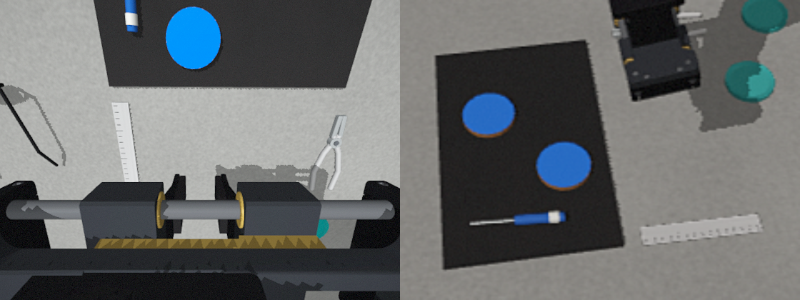

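The lens is at side-crop (564,165). It lies flat and blue up, about 25 mm inside the near edge. The finished lens (489,114), driver and rule are where they were, and the gripper is clear, so I'm handing in.

```bash
python3 -c "
from cell import ctrl
print(ctrl.finish_job())"
```

```text
the job is handed in; nothing more can be done
None
```

The brown lens now lies flat and wholly on the pad, blue film up, and the job is handed in at about 11.7 s of the 48 s allowed.

- **What I did:** I slid the lens to the pad's near edge with the part-closed fingertips and pressed it there with about 5–7 N of level push. Rising fingertips then tipped it up about the edge and over. After it fell onto the pad, I slid it about 20 mm further on and backed off.
- **Lens at the end:** It spans about x 26 to 93 mm and y 16 to 81 mm in the pad frame, with its film level. The wrist and side cameras agree to about 2 mm.
- **Everything else:** The finished lens, the driver and the turquoise look-alikes measured within about 1–3 mm of where they were. The rule and pliers looked unmoved in the last picture. I did not re-check the spectacles, spray or dish at the end, but the arm came near none of them.
- **Checks that disagreed:** At the start the scene and side cameras differed by about 4–6 mm on the pad's position. I used the average, and the contact at the edge agreed with it. Depth read the lens top about 1.5 mm high throughout.

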